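# Sort sealed lens cans by felt weight into the red and blue racks

## Robot

A 6-joint arm with a two-finger parallel gripper is mounted at the origin on the work surface. World frame = base frame: x ahead of the robot, y to its left, z up, the work surface at z = 0. Lengths are in mm, angles in rad, forces in N, time in s.
With the tool pointing down it reaches from about 400 to 925 mm from the base axis. Payload 12.5 kg.
Tool frame: the origin (TCP) lies at the very end of the fingers, on their centre line; the grasp point (between the pads) lies 19 mm behind it; z points along the fingers, y is the line along which they close (so a half turn about z gives the same grasp; the last joint's range is limited). The gripper opens to 95 mm and grips with 3 to 60 N. Pads are 20 mm wide; open, the fingers measure 119 mm over their backs; the gripper's body (75 mm by 180 mm) begins 59 mm behind the grasp point.
Start: joints at [-1.425, 0.491, 1.559, -0, 1.092, -0.106], TCP at [155.74, -605.303, 214.661] pointing down, gripper open.
Joint ranges: [-3.1, 3.1], [-0.84, 2.19], [0.05, 2.79], [-1.13, 4.28], [0.06, 2.93], [-2.69, 2.69]. Speed limits (rad/s): [2.22, 2.22, 2.79, 3.14, 3.14, 3.14].

## Interface

Orientations are given as [roll, pitch, yaw] about the fixed x, y, z axes, in that order (R = Rz(yaw) Ry(pitch) Rx(roll)).
In Python, from cell import state, read_camera, camera_info, job_done gives the robot as it stands.
- The arm moves only by the shell command python3 -m handwheel 'ROWS'. ROWS is a JSON list that holds a single list of rows (three levels of brackets), with 1 to 5 rows, each of 5 numbers: dx, dy, dz in mm, then a turn about the tool's z in rad, then the opening from 0.0 (shut) to 1.0 (fully open); each row is the pose to reach, as a shift and turn from the pose commanded when the command began, along the tool's axes at that moment; what a row does not reach only later rows make up. A row lasts 1/12 s, in which the tool goes at most 41.7 mm and 0.125 rad, less where a joint would pass 70% of its speed; a pose out of reach is approached as far as the arm can. The fingers move at their own pace and stop on an object; the grip force is fixed at half the most. Time passes only in rows, so rows that do not move let the fingers close. It prints the time, the measured TCP pose, the force, the opening and the grip force at its end. Input that does not fit is refused with a message, and nothing moves.
- state(): the state, without advancing time (a new reading comes with each control period).
- read_camera(name): name is "scene" or "side" or "wrist"; returns (picture, depth): 384x512x3 uint8, red, green, blue; 384x512 float32, mm along the optical axis (not along the pixel's ray), 0 where there is no reading.
- camera_info(name): a dict with "vertical_fov" (degrees; the focal length in pixels is half the picture's height over the tangent of half this angle, whatever the lens; pixels are square), "cx", "cy" (the principal point, pixels), "origin" and "attitude" of the camera in the world. Camera axes: x right, y down, z forward; pixel columns grow to the right and rows downward; lengths in mm; the calibration is good to about 2 mm. A picture is of the moment at which its call begins: read the wrist's pose just before it. camera_info takes no time and is no camera call; for the wrist camera it gives the pose at the moment of the call.
- job_done(): hands the job in; it is judged then, once.
The state is a dict: "t": time; "joints": joint angles; "qvel": joint speeds; "tau": joint torques, N m; "eef_pos": TCP position; "tcp_rot": TCP orientation; "ft_force": force on the tool from outside, world axes, zero at the start; "moment": the same for the moment, N m; "opening": opening from 0.0 (shut) to 1.0 (fully open); "grip_force": force on a finger pad.
Only numpy, scipy, OpenCV 4.12 (cv2) and the standard library are available. Lean on these libraries where they do the work, as an engineer would, in place of code of your own. Each camera call takes 0.05 s, during which the arm holds its last target. There are 200 camera calls.

## Task

Two identical-looking sealed lens cans stand in the white tray; lift each one to feel its weight, then put cans heavier than 300 g in the red rack (manual turret) and lighter ones in the blue rack (focus drive with a 300 g limit), one can to a pocket, upright and standing on the pocket's stop; within about 30 g of the limit either rack will do. They hold glass: keep them roughly upright and low, the underside no more than about 15 cm above the bench, and lower each by feel so that it meets the hidden stop gently (under about 15 N), neither dropped nor pushed down hard. Leave the bottle, the jar and the brass objective alone.

Things in the scene. Friction and masses are not known exactly. Their poses are not given: they have to be found in the camera images.
- can_1: one of two outwardly identical sealed lens cans: upright cylinder 40 mm in diameter, 76 mm tall, clear wall, grey inside, black cap (top 14 mm), rigid. Mass unknown, 84 to 525 g, drawn separately for each can (both may be heavy or both light), weight central. Origin: centre of the underside; z up along the can. Starts standing in the white tray.
- can_2: one of two outwardly identical sealed lens cans: upright cylinder 40 mm in diameter, 76 mm tall, clear wall, grey inside, black cap (top 14 mm), rigid. Mass unknown, 84 to 525 g, drawn separately for each can (both may be heavy or both light), weight central. Origin: centre of the underside; z up along the can. Starts standing in the white tray.
- tray: white fixed open tray, 115 mm (its x) by 215 mm (its y), 14 mm tall, walls 4 mm, floor about 4 mm thick; origin at the centre of its underside, on the bench. The cans stand in it about 80 to 140 mm apart along its y.
- rack_red: Red fixed rack, 155 (x) by 75 (y) by 46 mm tall, for cans heavier than 300 g; origin: centre of its underside, z up. Two round pockets 43 mm wide in a row along x, at -37.5 and +37.5 mm, 2 mm chamfered rims. In each a sprung black stop pad (gives 2.5 mm under 6 N, then rigid), set at another height each time: its top 12 to 30 mm below the rim, not measured.
- rack_blue: Blue fixed rack, 155 (x) by 75 (y) by 46 mm tall, for cans lighter than 300 g; origin: centre of its underside, z up. Two round pockets 43 mm wide in a row along x, at -37.5 and +37.5 mm, 2 mm chamfered rims. In each a sprung black stop pad (gives 2.5 mm under 6 N, then rigid), set at another height each time: its top 12 to 30 mm below the rim, not measured.
- rack_red_hole0 (a point): centre of the mouth of the red rack's pocket at rack x = -37.5 mm, level with the rack's top face (46 mm above the bench); axes as the rack's. A seated can stands on the pad 12 to 32 mm lower, the pad sinking a little under it.
- rack_red_hole1 (a point): centre of the mouth of the red rack's pocket at rack x = +37.5 mm, level with the rack's top face (46 mm above the bench); axes as the rack's. A seated can stands on the pad 12 to 32 mm lower, the pad sinking a little under it.
- rack_blue_hole0 (a point): centre of the mouth of the blue rack's pocket at rack x = -37.5 mm, level with the rack's top face (46 mm above the bench); axes as the rack's. A seated can stands on the pad 12 to 32 mm lower, the pad sinking a little under it.
- rack_blue_hole1 (a point): centre of the mouth of the blue rack's pocket at rack x = +37.5 mm, level with the rack's top face (46 mm above the bench); axes as the rack's. A seated can stands on the pad 12 to 32 mm lower, the pad sinking a little under it.
- wash_bottle: bystander: loose white bottle with purple cap, 54 mm in diameter, 100 mm tall; origin at the centre of its underside
- jar: bystander: loose small jar with green cap, about 40 mm in diameter, 60 mm tall; origin at the centre of its underside
- objective: bystander: loose brass microscope objective standing upright, 34 mm in diameter, 46 mm tall; origin at the centre of its underside

How it is judged (in metres and radians):
At the end, for the whole second after the job is handed in: Each can stands upright (within 0.06 rad), released and at rest in a pocket of the proper rack: underside at least 9 mm below the rim and its axis within 4 mm of the pocket's. The red rack is proper for cans above 300 g and the blue for those below; from 260 to 340 g either is accepted (((((horizontal distance between can_1 and rack_red_hole0 below 0.004 m and z of can_1 in the frame of rack_red_hole0 between -0.036 and -0.009 m) or (horizontal distance between can_1 and rack_red_hole1 below 0.004 m and z of can_1 in the frame of rack_red_hole1 between -0.036 and -0.009 m)) and contact force between can_1 and anything else above 2.551 N) or (((horizontal distance between can_1 and rack_blue_hole0 below 0.004 m and z of can_1 in the frame of rack_blue_hole0 between -0.036 and -0.009 m) or (horizontal distance between can_1 and rack_blue_hole1 below 0.004 m and z of can_1 in the frame of rack_blue_hole1 between -0.036 and -0.009 m)) and contact force between can_1 and anything else between 0.3 and 3.335 N)) and angle between each of can_1, can_2's own z axis and vertical below 0.06 rad and linear speed of each of can_1, can_2 below 0.02 m/s and contact force between each of can_1, can_2 and the fingers below 0.05 N and ((((horizontal distance between can_2 and rack_red_hole0 below 0.004 m and z of can_2 in the frame of rack_red_hole0 between -0.036 and -0.009 m) or (horizontal distance between can_2 and rack_red_hole1 below 0.004 m and z of can_2 in the frame of rack_red_hole1 between -0.036 and -0.009 m)) and contact force between can_2 and anything else above 2.551 N) or (((horizontal distance between can_2 and rack_blue_hole0 below 0.004 m and z of can_2 in the frame of rack_blue_hole0 between -0.036 and -0.009 m) or (horizontal distance between can_2 and rack_blue_hole1 below 0.004 m and z of can_2 in the frame of rack_blue_hole1 between -0.036 and -0.009 m)) and contact force between can_2 and anything else between 0.3 and 3.335 N))); the robot touches nothing.
It fails at once if a can presses or knocks on a rack or a stop pad with more than 18 N (contact force between any of can_1, can_2 and rack_red above 18 N or contact force between any of can_1, can_2 and rack_blue above 18 N).
It fails at once if the underside of a can rises more than 180 mm above the bench (height (world z) of any of can_1, can_2 above 0.18 m).
It fails at once if a can is dropped: it moves faster than 0.3 m/s while not gripped ((contact force between can_1 and the fingers below 2 N and linear speed of can_1 above 0.3 m/s) or (contact force between can_2 and the fingers below 2 N and linear speed of can_2 above 0.3 m/s)).
It fails at once if a can is tipped by more than 0.6 rad (angle between any of can_1, can_2's own z axis and vertical above 0.6 rad).
It fails at once if the bottle, the jar or the objective is shifted by more than 20 mm or tipped over (distance of any of wash_bottle, jar, objective from where it was at the start of the episode above 0.02 m or angle between any of wash_bottle, jar, objective's own z axis and vertical above 0.3 rad).
It also fails if it takes over 66 s, if anything falls off the work surface, if the arm or the gripper's body presses on something with over 40 N, if the wrist force passes 120 N, or if a joint passes its speed limit or range.

## Working session

There is one attempt and no reset: what is moved stays moved. The work goes in short steps, Python scripts to look and compute and a shell command to move; the robot and the scene stay as the last step left them, time stands still between calls to the robot, and variables do not carry over. Pictures are saved under pics/ and viewed, at most 11 in all, crops included, and the job is handed in when it is done.

```bash
mkdir -p pics; ls; python3 - <<'E'
from cell import *
import cv2,numpy as np
s=state();print({k:np.round(v,3).tolist() for k,v in s.items()})
for n in("scene","side"):
    print(n,camera_info(n)); p,d=read_camera(n); cv2.imwrite(f"pics/{n}0.png",p[:,:,::-1]); np.savez(f"{n}0.npz",p=p,d=d)
print(camera_info("wrist"))
E
```

```text
pics
{'t': 0.0, 'joints': [-1.425, 0.492, 1.559, 0.0, 1.092, -0.106], 'qvel': [0.001, 0.0, -0.0, -0.002, 0.001, -0.001], 'tau': [-0.003, -61.264, -25.818, 0.069, 0.048, -0.0], 'eef_pos': [155.707, -605.027, 214.056], 'tcp_rot': [-3.14, -0.0, 0.252], 'ft_force': [-0.304, 0.749, -0.062], 'moment': [0.017, 0.044, -0.038], 'grip_force': 0.0, 'opening': 1.001}
scene {'vertical_fov': 52.48810833491076, 'cx': 256.40138270298064, 'cy': 189.15249743054432, 'origin': array([838.11587141, 387.44958243, 748.05530473]), 'attitude': array([-2.55491984, -0.01654109,  2.61022458])}
side {'vertical_fov': 45.92137264101008, 'cx': 253.54886698647292, 'cy': 197.64479400748579, 'origin': array([ 546.69473431, -668.20547476,  618.43976604]), 'attitude': array([-2.2646104 , -0.00863118, -0.02190594])}
{'vertical_fov': 69.08190784279802, 'cx': 253.66303482015712, 'cy': 190.9395522325216, 'origin': array([ 229.55240173, -585.87652532,  385.20125896]), 'attitude': array([ 2.86590051e+00,  1.35570621e-03, -1.31907941e+00])}
```

View pics/scene0.png

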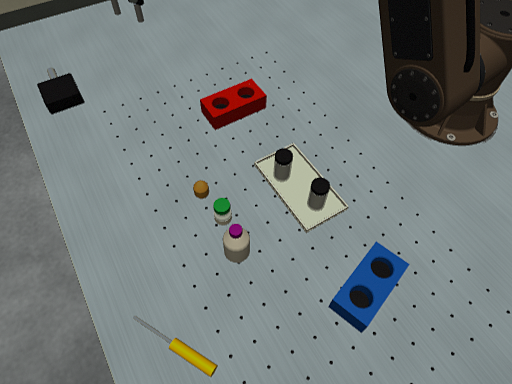

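View pics/side0.png

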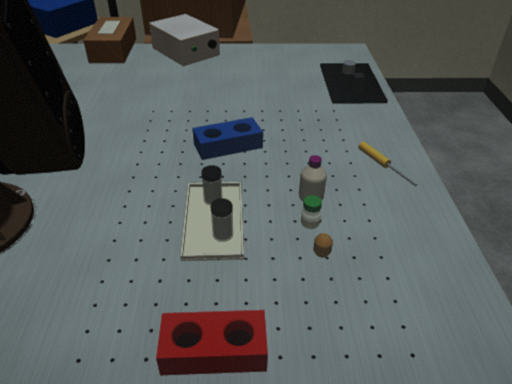

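The scene view shows the red rack's holes at (220,103) and (246,93), the can caps at (284,155) and (319,186), and the blue holes at (382,267) and (361,296). In the side view the red holes are at (187,334) and (239,333), the caps at (211,175) and (222,207), and the blue holes at (212,132) and (242,127). The bottle, jar and objective are on the +x side of the tray.

```bash
cat > h.py <<'E'
import numpy as np,cv2
from scipy.spatial.transform import Rotation as Ro
from cell import *
def cam(n):
    i=camera_info(n); f=192/np.tan(np.radians(i["vertical_fov"]/2))
    return f,i["cx"],i["cy"],np.array(i["origin"]),Ro.from_euler("xyz",i["attitude"]).as_matrix()
def cloud(c,d):
    f,cx,cy,o,R=c; v,u=np.mgrid[:384,:512]
    return np.dstack([(u-cx)/f*d,(v-cy)/f*d,d])@R.T+o
def ray(c,uv):
    f,cx,cy,o,R=c; r=R@[(uv[0]-cx)/f,(uv[1]-cy)/f,1]; return o,r/np.linalg.norm(r)
def onplane(c,uv,z):
    o,r=ray(c,uv); return o+r*(z-o[2])/r[2]
def tri(rays):
    A=[np.eye(3)-np.outer(r,r) for o,r in rays]; return np.linalg.solve(sum(A),sum(a@o for a,(o,r) in zip(A,rays)))
def masks(p):
    h=cv2.cvtColor(p,cv2.COLOR_RGB2HSV); H,S,V=[h[:,:,k].astype(int) for k in range(3)]
    return dict(red=((H<6)|(H>174))&(S>150)&(V>60),blue=(H>100)&(H<125)&(S>140)&(V>60),dark=V<60,
      green=(H>45)&(H<80)&(S>120),purple=(H>135)&(H<160)&(S>100),brass=(H>8)&(H<20)&(S>130))
E
python3 - <<'E'
from h import *
for n in("scene","side"):
    z=np.load(n+"0.npz"); P=cloud(cam(n),z["d"]); m=masks(z["p"]); ok=(z["d"]>0)&(P[:,:,0]>250)&(np.abs(P[:,:,1])<700)&(P[:,:,2]>8)
    for k in("red","blue"):
        q=P[m[k]&ok]; zt=np.median(q[q[:,2]>np.percentile(q[:,2],60)][:,2]); t=q[np.abs(q[:,2]-zt)<4][:,:2].astype(np.float32)
        print(n,k,"top",zt.round(1),cv2.minAreaRect(t))
    for k in("dark","green","purple","brass"):
        mm=(m[k]&ok&(P[:,:,2]<125)).astype(np.uint8); N,L,S,C=cv2.connectedComponentsWithStats(mm)
        for i in range(1,N):
            if S[i,4]<40: continue
            q=P[L==i]; zt=np.percentile(q[:,2],90); t=q[q[:,2]>zt-4]
            print(n,k,C[i].round(),S[i,4],"top",zt.round(1),np.round((t[:,:2].min(0)+t[:,:2].max(0))/2,1),np.round(np.ptp(t[:,:2],axis=0)))
E
```

```text
scene red top 44.8 ((499.719482421875, -284.15130615234375), (155.6226043701172, 79.20809173583984), 2.0499110221862793)
scene blue top 45.7 ((508.2232666015625, 277.4244079589844), (157.2382354736328, 74.25672912597656), 19.048171997070312)
scene dark [60. 93.] 1122 top 39.1 [ 878.5 -546. ] [88. 92.]
scene dark [245.  94.] 52 top 38.9 [ 458.1 -295.3] [36. 24.]
scene dark [219. 105.] 62 top 37.6 [ 540.7 -304.1] [17.  7.]
scene dark [221. 110.] 71 top 42.8 [ 520.3 -278.3] [114.  69.]
scene dark [283. 157.] 248 top 79.6 [505.9 -38. ] [38. 38.]
scene dark [320. 186.] 280 top 80.0 [482.2  66.7] [40. 39.]
scene dark [381. 268.] 329 top 35.3 [463.1 263.7] [27. 40.]
scene dark [361. 297.] 370 top 34.0 [532.1 287.7] [22. 38.]
scene dark [348. 316.] 269 top 39.5 [580.8 302.3] [24. 68.]
scene green [221. 206.] 219 top 59.7 [678.6  -5.8] [33. 35.]
scene purple [235. 230.] 149 top 99.7 [689.7  79.1] [24. 23.]
scene brass [201. 190.] 175 top 40.9 [691.2 -83. ] [25. 24.]
side red top 47.2 ((500.1088562011719, -286.4935302734375), (153.46803283691406, 76.36007690429688), 1.1611720323562622)
side bl
[... 309 characters left out ...]
5.] 877 top 40.9 [509.3 245.8] [166.  64.]
side dark [314. 164.] 64 top 98.4 [689.4  68.8] [22. 10.]
side dark [217. 201.] 1180 top 81.1 [494.    9.3] [ 60. 145.]
side dark [301. 188.] 43 top 51.8 [666.  67.] [2. 9.]
side dark [312. 208.] 81 top 57.5 [677.3 -18.6] [30. 14.]
side dark [321. 250.] 133 top 28.4 [688.6 -96.8] [28. 15.]
side dark [238. 333.] 559 top 37.5 [ 537.2 -271.9] [41. 18.]
side dark [187. 335.] 563 top 37.6 [ 461.9 -286.2] [41. 44.]
side dark [212. 363.] 1490 top 40.6 [ 500.8 -323.9] [152.   7.]
side green [312. 201.] 157 top 61.5 [678.1  -8.5] [32. 31.]
side purple [315. 159.] 67 top 101.5 [690.3  74.6] [21. 21.]
side brass [323. 240.] 159 top 46.0 [690.6 -91.1] [19. 15.]
```

```bash
cat >> h.py <<'E'
def go(x,y,z,yaw=None):
    s=state(); r=s["tcp_rot"]; R=Ro.from_euler("xyz",r).as_matrix(); d=R.T@(np.array([x,y,z])-s["eef_pos"])
    print("t %.2f"%s["t"],"at",np.round(s["eef_pos"],1),"yaw %.3f"%r[2],"-> d",d.round(1),"turn",None if yaw is None else round(r[2]-yaw,3),"F",np.round(s["ft_force"],2))
E
python3 -m handwheel '[[[28,-15,0,0,1],[55,-30,0,0,1],[83,-45,0,0,1],[110,-60,0,0,1],[138,-75,0,0,1]]]'
python3 -m handwheel '[[[28,-15,0,0,1],[55,-30,0,0,1],[83,-45,0,0,1],[110,-60,0,0,1],[138,-75,0,0,1]]]'
python3 -m handwheel '[[[28,-15,0,0.05,1],[55,-30,0,0.1,1],[83,-45,0,0.15,1],[110,-60,0,0.2,1],[137,-74,0,0.222,1]]]'
python3 -m handwheel '[[[0,0,0,0,1],[0,0,0,0,1]]]'
python3 - <<'E'
from h import *
go(500,-285.5,214,0.03)
c=cam("wrist");p,d=read_camera("wrist");cv2.imwrite("pics/w1.png",p[:,:,::-1]);np.savez("w1.npz",p=p,d=d,o=c[3],R=c[4])
P=cloud(c,d);m=masks(p)["red"]&(d>0)&(P[:,:,2]>10);q=P[m];print(np.percentile(q[:,2],[50,80]))
t=q[np.abs(q[:,2]-46)<3][:,:2].astype(np.float32);print(cv2.minAreaRect(t))
E
```

```text
t: 0.52
eef_pos: [271.4, -497.1, 214.4]
tcp_rot: [-3.141, 0.0, 0.251]
ft_force: [0.3, -0.5, -0.7]
opening: 0.997
grip_force: 0.0
t: 0.93
eef_pos: [386.5, -390.0, 214.5]
tcp_rot: [-3.141, 0.0, 0.252]
ft_force: [0.4, -0.4, 1.0]
opening: 0.999
grip_force: 0.0
t: 1.35
eef_pos: [500.8, -284.0, 214.4]
tcp_rot: [-3.141, 0.0, 0.027]
ft_force: [-0.2, -0.8, 0.1]
opening: 0.999
grip_force: 0.0
t: 1.52
eef_pos: [500.5, -284.3, 214.2]
tcp_rot: [-3.141, 0.001, 0.033]
ft_force: [0.6, -0.5, -0.1]
opening: 0.999
grip_force: 0.0
t 1.52 at [ 500.5 -284.3  214.2] yaw 0.033 -> d [-0.6  1.1  0.2] turn 0.003 F [ 0.65 -0.48 -0.1 ]
[46.85239684 47.50934005]
((499.3150634765625, -285.8336181640625), (153.11048889160156, 72.28190612792969), 1.4322956800460815)
```

View pics/w1.png

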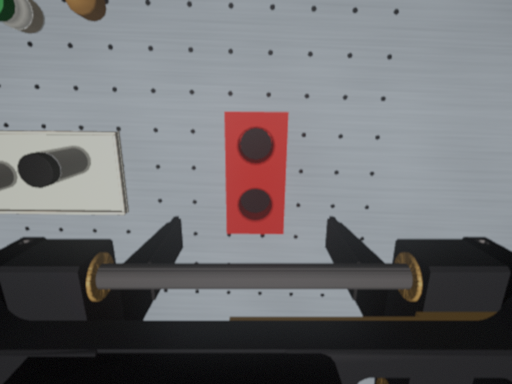

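The wrist view shows the red rack from above with pockets at (256,145) and (255,204), and a can's cap at (40,169). Next I fix the holes and move on to the cans.

```bash
cat >> h.py <<'E'
def holes(p,d,c,k,zt=46):
    m=masks(p)[k].astype(np.uint8); n,L,S,_=cv2.connectedComponentsWithStats(m); m=(L==1+S[1:,4].argmax()).astype(np.uint8)
    cs,h=cv2.findContours(m,cv2.RETR_CCOMP,cv2.CHAIN_APPROX_NONE); P=cloud(c,d)
    for q,hh in zip(cs,h[0]):
        if hh[3]>=0 and cv2.contourArea(q)>150:
            w=np.array([onplane(c,u,zt)[:2] for u in q[:,0]],np.float32); (x,y),(a,b),_=cv2.fitEllipse(w)
            e=np.zeros_like(m);cv2.drawContours(e,[q],-1,1,-1);e=cv2.erode(e,np.ones((9,9)))>0
            print(k,"hole %.1f %.1f dia %.1f %.1f pad z %.1f"%(x,y,a,b,np.median(P[e][:,2])))
def caps(p,d,c,zt):
    P=cloud(c,d); m=(masks(p)["dark"]&(np.abs(P[:,:,2]-zt)<5)&(np.abs(P[:,:,1])<140)&(P[:,:,0]>420)&(P[:,:,0]<580)).astype(np.uint8)
    n,L,S,C=cv2.connectedComponentsWithStats(m)
    for i in range(1,n):
        if S[i,4]>150:
            w=P[L==i]; z=np.median(w[:,2]); (x,y),r=cv2.minEnclosingCircle(w[:,:2].astype(np.float32)); print("cap %.1f %.1f r %.1f z %.1f"%(x,y,r,z),"px",C[i].round(1),"mean",w[:,:2].mean(0).round(1))
E
python3 - <<'E'
from h import *
z=np.load("w1.npz");c=cam("wrist")[:3]+(z["o"],z["R"]);holes(z["p"],z["d"],c,"red");caps(z["p"],z["d"],c,80)
go(495,14,214,0.03)
E
python3 -m handwheel '[[[0,-40,0,0,1],[0,-80,0,0,1],[0,-120,0,0,1],[0,-160,0,0,1],[0,-200,0,0,1]]]'
python3 -m handwheel '[[[-1,-40,0,0,1],[-2,-80,0,0,1],[-2,-98,0,0,1],[-2,-98,0,0,1]]]'
python3 - <<'E'
from h import *
c=cam("wrist");p,d=read_camera("wrist");np.savez("w2.npz",p=p,d=d,o=c[3],R=c[4])
caps(p,d,c,80);holes(p,d,c,"blue"); go(508.6,276.5,214,0.328)
E
```

```text
red hole 463.6 -286.4 dia 42.4 42.7 pad z 20.6
red hole 538.6 -284.7 dia 41.8 42.2 pad z 23.1
cap 506.6 -41.3 r 19.7 z 80.9 px [ 37.2 169.5] mean [507.4 -43. ]
t 1.57 at [ 499.9 -285.1  214.3] yaw 0.031 -> d [   4.5 -299.1    0.4] turn 0.001 F [-0.12 -0.29 -0.23]
t: 1.98
eef_pos: [493.0, -85.0, 214.6]
tcp_rot: [3.141, 0.0, 0.028]
ft_force: [0.6, 0.7, 0.1]
opening: 0.999
grip_force: 0.0
t: 2.32
eef_pos: [488.3, 14.3, 214.8]
tcp_rot: [-3.141, 0.0, 0.032]
ft_force: [1.0, 0.1, 0.2]
opening: 1.002
grip_force: 0.0
cap 507.5 -39.0 r 18.9 z 80.9 px [308.6 168.6] mean [505.8 -45.8]
cap 483.7 64.5 r 18.8 z 80.9 px [208.1 187.2] mean [480.9  66.1]
blue hole 475.9 263.1 dia 36.3 42.7 pad z 30.1
blue hole 545.5 288.2 dia 38.4 42.4 pad z 21.3
t 2.37 at [488.6  12.8 214.7] yaw 0.032 -> d [  28.4 -262.9    0.7] turn -0.296 F [-0.11 -0.62  0.16]
```

```bash
python3 -m handwheel '[[[8,26,30,0,1],[17,53,55,0,1],[17,53,55,0,1],[17,53,55,0,1]]]'
python3 - <<'E'
from h import *
c=cam("wrist");p,d=read_camera("wrist");cv2.imwrite("pics/w3.png",p[:,:,::-1])
caps(p,d,c,80);go(507,-39.5,49)
E
```

```text
t: 2.7
eef_pos: [507.1, -42.7, 158.4]
tcp_rot: [-3.141, 0.003, 0.026]
ft_force: [0.1, -0.1, -0.3]
opening: 1.003
grip_force: 0.0
cap 483.1 64.6 r 19.6 z 80.9 px [142. 217.] mean [484.1  63.5]
t 2.75 at [507.3 -41.9 159.3] yaw 0.027 -> d [-1.000e-01 -2.300e+00  1.103e+02] turn None F [ 0.07 -0.24  0.02]
```

View pics/w3.png

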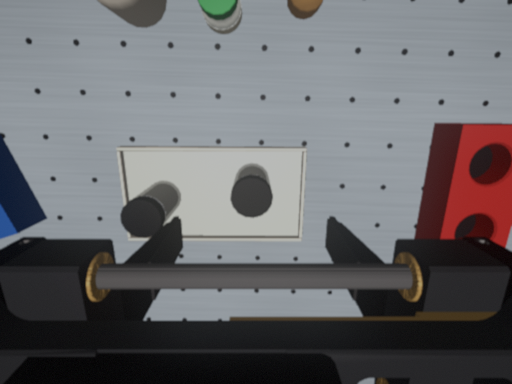

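The wrist view puts the can's cap at (251,196), centred between the fingers, and the other can at (143,216). My depth filter missed the near cap, so I'll use an ellipse fit with rays instead.

```bash
cat >> h.py <<'E'
def cap2(p,c,zt=80):
    m=cv2.morphologyEx(((p.max(2)<70)).astype(np.uint8),cv2.MORPH_OPEN,np.ones((5,5)))
    m[250:]=0
    cs,_=cv2.findContours(m,cv2.RETR_EXTERNAL,cv2.CHAIN_APPROX_NONE)
    for q in cs:
        if 500<cv2.contourArea(q)<4000:
            (u,v),ab,_=cv2.fitEllipse(q); w=np.array([onplane(c,x,zt)[:2] for x in q[:,0]],np.float32)
            e=cv2.fitEllipse(w); print("cap px %.1f %.1f"%(u,v),"ray",onplane(c,(u,v),zt).round(1),"world ellipse",np.round(e[0],1),np.round(e[1],1))
E
python3 - <<'E'
from h import *
c=cam("wrist");p,d=read_camera("wrist");print(p[190:200:3,245:260:5].max(2).tolist(),d[196,245:260:5],cloud(c,d)[196,250].round(1))
cap2(p,c); s=state();print(s["eef_pos"])
E
```

```text
[[63, 62, 62], [63, 62, 61], [62, 61, 62], [61, 60, 60]] [260.64825 260.37698 260.89355] [507.9 -38.   81.1]
cap px 56.8 244.3 ray [452.6 151.4  80. ] world ellipse [452.5 151.4] [ 11.6 141.2]
cap px 341.3 237.6 ray [ 467.4 -128.4   80. ] world ellipse [ 467.2 -128.5] [27.2 48. ]
cap px 151.8 224.5 ray [476.2  56.1  80. ] world ellipse [475.4  55.8] [44.7 64.1]
cap px 252.2 195.5 ray [508.1 -40.1  80. ] world ellipse [507.7 -40.1] [36.1 39.3]
cap px 489.7 161.4 ray [ 546.1 -254.3   80. ] world ellipse [ 545.9 -254.2] [28.5 36.8]
cap px 17.5 192.4 ray [505.2 179.3  80. ] world ellipse [503.5 179.1] [32.  91.8]
[507.48769868 -41.18424964 159.95003179]
```

```bash
python3 -m handwheel '[[[0,-2,27,0,1],[0,-2,55,0,1],[0,-2,82,0,1],[0,-2,105,0,1],[0,-2,111,0,1]]]'
python3 -m handwheel '[[[0,0,0,0,0.8],[0,0,0,0,0.6],[0,0,0,0,0.4],[0,0,0,0,0.2],[0,0,0,0,0.2]]]'
python3 -m handwheel '[[[0,0,0,0,0.2],[0,0,0,0,0.2],[0,0,0,0,0.2]]]'
```

```text
t: 3.22
eef_pos: [506.5, -37.8, 46.9]
tcp_rot: [-3.141, 0.002, 0.03]
ft_force: [0.2, 0.4, 0.8]
opening: 0.999
grip_force: 0.0
t: 3.63
eef_pos: [508.1, -38.2, 49.8]
tcp_rot: [3.141, -0.002, 0.03]
ft_force: [-0.8, -0.0, 0.2]
opening: 0.707
grip_force: 0.0
t: 3.88
eef_pos: [507.6, -38.1, 48.8]
tcp_rot: [3.141, -0.0, 0.03]
ft_force: [-0.0, -0.7, -0.3]
opening: 0.497
grip_force: 0.0
```

```bash
python3 -m handwheel '[[[0,0,0,0,0.2],[0,0,0,0,0.2],[0,0,0,0,0.2],[0,0,0,0,0.2],[0,0,0,0,0.2]]]'
python3 -m handwheel '[[[0,0,-8,0,0.2],[0,0,-18,0,0.2],[0,0,-30,0,0.2],[0,0,-40,0,0.2],[0,0,-40,0,0.2]]]'
for i in 1 2 3 4 5; do python3 -m handwheel '[[[0,0,0,0,0.2]]]'; done | grep -E "ft|eef|grip"
python3 - <<'E'
from h import *
c=cam("wrist");p,d=read_camera("wrist");cv2.imwrite("pics/w4.png",p[:,:,::-1]);np.savez("w4.npz",p=p,d=d,o=c[3],R=c[4])
go(480,65,90,.03)
E
```

```text
t: 4.3
eef_pos: [507.7, -38.3, 48.7]
tcp_rot: [3.141, -0.0, 0.03]
ft_force: [0.6, -3.0, 3.0]
opening: 0.418
grip_force: 29.8
t: 4.72
eef_pos: [508.2, -38.1, 90.7]
tcp_rot: [3.141, -0.003, 0.03]
ft_force: [0.3, -0.3, -3.4]
opening: 0.42
grip_force: 29.8
eef_pos: [507.7, -38.1, 89.3]
ft_force: [-0.3, -0.7, -4.7]
grip_force: 29.8
eef_pos: [507.3, -38.0, 88.5]
ft_force: [0.4, 0.2, -5.1]
grip_force: 29.8
eef_pos: [507.2, -38.1, 88.2]
ft_force: [0.7, 0.5, -5.1]
grip_force: 29.8
eef_pos: [507.3, -38.1, 88.1]
ft_force: [-0.2, 1.0, -3.6]
grip_force: 29.8
eef_pos: [507.3, -38.1, 88.2]
ft_force: [-0.2, -0.5, -4.2]
grip_force: 29.8
t 5.18 at [507.4 -38.1  88.3] yaw 0.030 -> d [ -24.3 -103.9   -1.7] turn -0.0 F [-0.55 -0.13 -4.06]
```

View pics/w4.png

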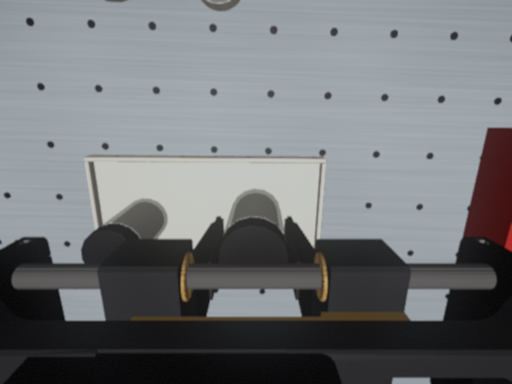

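The gripped can, cap at (254,240), is upright between the fingers. Its weight is about 4.5 N, or 455 g, so it goes in the red rack. Next I measure where the can sits in the grasp.

```bash
cat >> h.py <<'E'
def held(p,d,c,zt,tx,ty):
    P=cloud(c,d); q=P[(d>0)&(np.abs(P[:,:,2]-zt)<4)&(np.hypot(P[:,:,0]-tx,P[:,:,1]-ty)<27)&(np.mgrid[:384,:512][0]<262)]
    print(len(q),"z",np.median(q[:,2]).round(1),"min",q.min(0).round(1),"max",q.max(0).round(1))
    ang=np.arctan2(q[:,1]-ty,q[:,0]-tx); E=[]
    for a in np.arange(-1.0,1.01,.1):
        w=q[np.abs(ang-a)<.06]
        if len(w): E.append(w[np.hypot(w[:,0]-tx,w[:,1]-ty).argmax(),:2])
    E=np.array(E); A=np.c_[2*E,np.ones(len(E))]; s=np.linalg.lstsq(A,(E**2).sum(1),rcond=None)[0]
    print("circle",s[:2].round(1),"r %.1f"%np.sqrt(s[2]+s[:2]@s[:2]))
    from scipy.optimize import least_squares
    print("r=20 fit",least_squares(lambda v:np.hypot(*(E-v).T)-20,[tx,ty]).x.round(1))
E
python3 - <<'E'
from h import *
z=np.load("w4.npz");c=cam("wrist")[:3]+(z["o"],z["R"]); held(z["p"],z["d"],c,119.6,507.4,-38.1)
go(463.6,-286,110,.026); go(538.6,-284.7,110,.026)
E
```

```text
2538 z 120.7 min [501.7 -62.2 115.6] max [526.3 -13.4 123.6]
circle [502.6 -39.1] r 23.4
r=20 fit [506.3 -38.6]
t 5.18 at [507.4 -38.1  88.3] yaw 0.030 -> d [-51.2 246.5 -21.7] turn 0.004 F [-0.55 -0.13 -4.06]
t 5.18 at [507.4 -38.1  88.3] yaw 0.030 -> d [ 23.8 247.4 -21.8] turn 0.004 F [-0.55 -0.13 -4.06]
```

```bash
python3 -m handwheel '[[[0,10,-10,0,0.2],[3,30,-22,0,0.2],[6,60,-22,0,0.2],[9,90,-22,0,0.2],[12,120,-22,0,0.2]]]'
python3 -m handwheel '[[[3,30,0,0,0.2],[6,60,0,0,0.2],[9,90,0,0,0.2],[11,115,0,0,0.2],[12,127,0,0.004,0.2]]]'
python3 -m handwheel '[[[0,0,0,0,0.2],[0,0,0,0,0.2],[0,0,0,0,0.2]]]'
python3 - <<'E'
from h import *
go(538.7,-284.3,92)
c=cam("wrist");p,d=read_camera("wrist");cv2.imwrite("pics/w5.png",p[:,:,::-1]);np.savez("w5.npz",p=p,d=d,o=c[3],R=c[4])
p,d=read_camera("side");cv2.imwrite("pics/side5.png",cv2.resize(p[200:384,100:356,::-1],None,fx=2,fy=2));np.savez("side5.npz",p=p,d=d)
E
```

```text
t: 5.6
eef_pos: [523.2, -158.9, 110.7]
tcp_rot: [3.141, -0.0, 0.03]
ft_force: [1.2, 1.0, -4.6]
opening: 0.418
grip_force: 29.8
t: 6.02
eef_pos: [538.9, -287.2, 110.2]
tcp_rot: [3.141, -0.0, 0.024]
ft_force: [-0.2, -0.6, -4.1]
opening: 0.418
grip_force: 29.8
t: 6.27
eef_pos: [538.5, -283.1, 110.3]
tcp_rot: [-3.141, 0.001, 0.026]
ft_force: [-0.2, -0.1, -5.0]
opening: 0.42
grip_force: 29.8
t 6.27 at [ 538.5 -283.1  110.3] yaw 0.026 -> d [ 0.1  1.3 18.3] turn None F [-0.25 -0.05 -5.04]
```

View pics/side5.png

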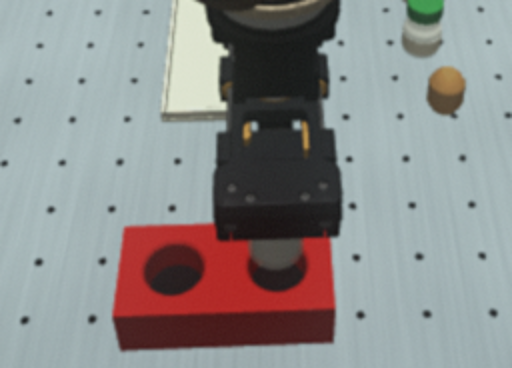

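The side view shows the can over the right pocket: the can is centred at about column 275 of the crop and the hole at about 278, so a small x error is possible. I'll quantify it.

```bash
python3 - <<'E'
from h import *
z=np.load("side5.npz");p,d=z["p"],z["d"];c=cam("side");P=cloud(c,d)
cy=-283.5
for r in (320,322,324,326,328):
    row=p[r].astype(int); 
    redm=masks(p)["red"][r]; w=np.abs(P[r,:,2]-78)<30; print(r,[x for x in range(218,258)][0],(row[218:262].max(1)).tolist())
q=P[(d>0)&(P[:,:,2]>66)&(P[:,:,2]<84)&(np.abs(P[:,:,0]-538)<30)&(np.abs(P[:,:,1]+290)<30)]
print(len(q),q.min(0),q.max(0))
from scipy.optimize import least_squares
q=q[:,:2]; print("can axis",least_squares(lambda v:np.hypot(*(q-v).T)-20,[538,-284],loss="soft_l1").x)
z0=np.load("side0.npz"); holes(z0["p"],z0["d"],c,"red"); holes(p,d,c,"red")
z=np.load("w5.npz");cw=cam("wrist")[:3]+(z["o"],z["R"]);holes(z["p"],z["d"],cw,"red")
E
```

```text
320 218 [123, 128, 126, 131, 129, 114, 104, 99, 75, 64, 69, 71, 70, 74, 71, 76, 72, 71, 71, 75, 75, 74, 72, 75, 73, 72, 74, 74, 75, 74, 73, 83, 108, 132, 175, 186, 184, 181, 184, 183, 185, 183, 183, 183]
322 218 [182, 182, 180, 184, 180, 165, 129, 111, 83, 77, 79, 78, 80, 81, 81, 83, 81, 81, 82, 83, 82, 81, 80, 79, 79, 78, 78, 80, 77, 79, 82, 86, 107, 138, 174, 182, 181, 179, 179, 179, 180, 181, 180, 178]
324 218 [179, 180, 179, 180, 181, 176, 133, 109, 90, 75, 80, 78, 79, 82, 81, 80, 81, 81, 81, 82, 80, 80, 78, 78, 79, 79, 77, 81, 76, 79, 77, 88, 100, 130, 170, 181, 182, 181, 181, 179, 179, 180, 183, 179]
326 218 [180, 180, 179, 179, 180, 176, 146, 111, 88, 83, 79, 79, 81, 80, 81, 82, 81, 81, 80, 82, 81, 82, 79, 80, 82, 78, 79, 79, 76, 78, 79, 82, 87, 108, 144, 165, 177, 181, 181, 182, 179, 177, 181, 181]
328 218 [179, 179, 182, 181, 176, 162, 140, 102, 82, 80, 83, 82, 80, 80, 83, 82, 82, 82, 81, 82, 77, 79, 80, 76, 79, 79, 77, 80, 83, 84, 83, 78, 70, 75, 105, 144, 169, 180, 182, 183, 179, 180, 181, 180]
197 [ 517.85524677 -304.53134972   66.4179023 ] [ 556.14956901 -287.98517589   83.74789734]
can axis [ 536.89339669 -283.64853741]
red hole 463.0 -288.4 dia 42.9 43.6 pad z 20.6
red hole 537.7 -286.7 dia 43.1 43.4 pad z 22.6
red hole 460.7 -291.7 dia 33.5 43.7 pad z 20.1
```

```bash
python3 - <<'E'
from h import *
for n,R in(("w4",range(217,236,3)),("w5",range(217,236,3))):
    z=np.load(n+".npz");p=z["p"];c=cam("wrist")[:3]+(z["o"],z["R"])
    for r in R: 
        row=p[r,205:305].max(1).astype(int); x=np.where(row<75)[0]
        s=[k for k in np.split(x,np.where(np.diff(x)>1)[0]+1) if len(k) and k[0]<=48<=k[-1]]
        if s: k=s[0]+205; print(n,r,k[0],k[-1],(k[0]+k[-1])/2, onplane(c,((k[0]+k[-1])/2,r),119.6 if n=="w4" else 141.6).round(1))
z=np.load("w1.npz");p=z["p"]
for r in range(222,236,3):
    row=p[r].max(1).astype(int); x=np.where(row<60)[0]; print(r,[(a[0],a[-1]) for a in np.split(x,np.where(np.diff(x)>1)[0]+1) if len(a)>4])
E
```

```text
w4 220 240 265 252.5 [527.9 -36.5 119.6]
w4 223 235 272 253.5 [526.2 -37.1 119.6]
w4 226 231 277 254.0 [524.4 -37.5 119.6]
w4 229 228 278 253.0 [522.7 -37.  119.6]
w4 232 226 280 253.0 [520.9 -37.  119.6]
w4 235 205 303 254.0 [519.1 -37.6 119.6]
w5 220 240 266 253.0 [ 559.  -281.9  141.6]
w5 223 235 272 253.5 [ 557.3 -282.2  141.6]
w5 226 231 277 254.0 [ 555.6 -282.5  141.6]
w5 229 228 278 253.0 [ 553.8 -282.   141.6]
w5 232 226 280 253.0 [ 552.  -282.   141.6]
w5 235 205 303 254.0 [ 550.3 -282.6  141.6]
222 [(np.int64(171), np.int64(179)), (np.int64(328), np.int64(337))]
225 [(np.int64(166), np.int64(180)), (np.int64(328), np.int64(342))]
228 [(np.int64(162), np.int64(180)), (np.int64(328), np.int64(345))]
231 [(np.int64(159), np.int64(180)), (np.int64(327), np.int64(349))]
234 [(np.int64(156), np.int64(180)), (np.int64(327), np.int64(352))]
```

View pics/w5.png

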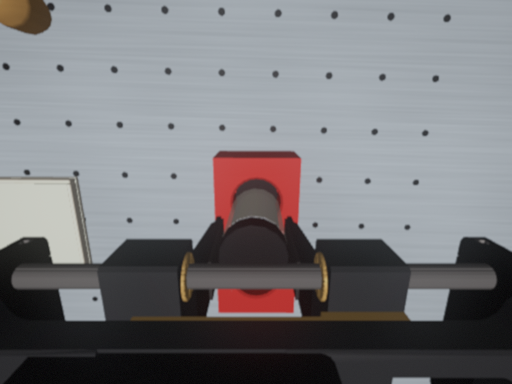

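The wrist view agrees: the rack's midline (column 257) lies about 2.5 mm further in −y than the can (column 253.5). I'll correct by dy +2.5 and lower.

```bash
python3 -m handwheel '[[[0.5,2.5,6,0,0.2],[0.5,2.5,14,0,0.2],[0.5,2.5,18,0,0.2],[0.5,2.5,18,0,0.2]]]'
python3 -m handwheel '[[[0,0,1,0,0.2],[0,0,2,0,0.2],[0,0,3,0,0.2],[0,0,4,0,0.2],[0,0,4,0,0.2]]]'
python3 -c "
from h import *
go(539,-285.5,80)"
```

```text
t: 6.7
eef_pos: [538.9, -286.2, 91.1]
tcp_rot: [-3.14, 0.002, 0.026]
ft_force: [0.9, 0.7, -4.9]
opening: 0.415
grip_force: 29.8
t: 7.12
eef_pos: [539.9, -286.8, 89.7]
tcp_rot: [3.141, -0.001, 0.026]
ft_force: [-1.5, 1.5, 5.6]
opening: 0.417
grip_force: 29.8
t 7.12 at [ 539.9 -286.8   89.7] yaw 0.026 -> d [-0.8 -1.4  9.7] turn None F [-1.48  1.55  5.57]
```

```bash
python3 -m handwheel '[[[0,0,-2,0,0.2],[0,0,-4,0,0.2],[0,0,-4,0,0.2],[0,0,-4,0,0.2]]]'
python3 -m handwheel '[[[0,0,0,0,0.2],[0,0,0,0,0.2]]]'
python3 - <<'E'
from h import *
go(539,-285.5,80)
p,d=read_camera("side");c=cam("side");P=cloud(c,d);np.savez("side6.npz",p=p,d=d)
q=P[(d>0)&(P[:,:,2]>51)&(P[:,:,2]<66)&(np.abs(P[:,:,0]-538)<30)&(np.abs(P[:,:,1]+290)<30)]
print(len(q),q.min(0),q.max(0))
from scipy.optimize import least_squares
q=q[:,:2]; print("can axis",least_squares(lambda v:np.hypot(*(q-v).T)-20,[538,-284],loss="soft_l1").x)
cv2.imwrite("pics/side6.png",cv2.resize(p[290:374,190:282,::-1],None,fx=6,fy=6,interpolation=2))
E
```

```text
t: 7.45
eef_pos: [539.5, -286.8, 92.7]
tcp_rot: [3.141, -0.0, 0.026]
ft_force: [-0.6, -0.2, -3.3]
opening: 0.417
grip_force: 29.8
t: 7.62
eef_pos: [539.4, -286.8, 92.5]
tcp_rot: [-3.142, 0.0, 0.026]
ft_force: [0.3, -0.2, -4.0]
opening: 0.419
grip_force: 29.8
t 7.62 at [ 539.4 -286.8   92.5] yaw 0.026 -> d [-0.3 -1.3 12.5] turn None F [ 0.35 -0.21 -3.97]
158 [ 518.88831842 -309.01473478   51.01753019] [ 556.1023129  -293.35969108   65.90411212]
can axis [ 537.45958524 -287.45318857]
```

View pics/side6.png

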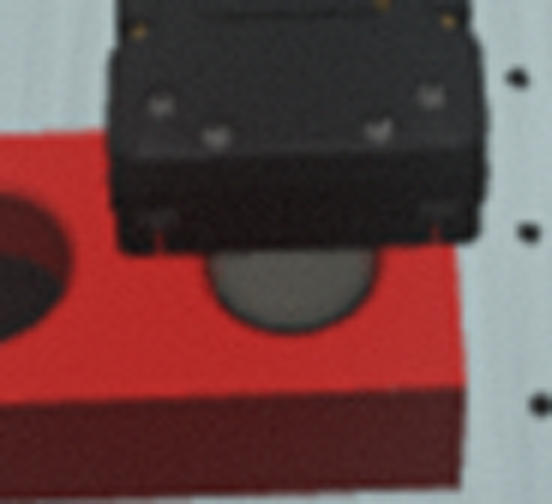

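The side crop shows the can over the pocket, slightly towards its near (−y) rim. The arm settled at y −286.8, past the −285.5 I wanted, so I'll correct by dy −1.5.

```bash
python3 -m handwheel '[[[0,-1.5,0,0,0.2],[0,-1.5,0,0,0.2],[0,-1.5,1.5,0,0.2],[0,-1.5,3,0,0.2],[0,-1.5,3,0,0.2]]]'
python3 -m handwheel '[[[0,0,1,0,0.2],[0,0,2,0,0.2],[0,0,2,0,0.2]]]'
```

```text
t: 8.08
eef_pos: [539.3, -285.2, 89.2]
tcp_rot: [-3.141, 0.0, 0.026]
ft_force: [0.3, 0.2, -4.1]
opening: 0.418
grip_force: 29.8
t: 8.33
eef_pos: [539.4, -285.3, 87.4]
tcp_rot: [-3.142, 0.0, 0.026]
ft_force: [0.1, -0.8, -4.6]
opening: 0.417
grip_force: 29.8
```

It passed the rim freely. I'll continue down by feel.

```bash
python3 -m handwheel '[[[0,0,2,0,0.2],[0,0,4,0,0.2],[0,0,6,0,0.2],[0,0,8,0,0.2],[0,0,8,0,0.2]]]'
python3 -m handwheel '[[[0,0,1.5,0,0.2],[0,0,3,0,0.2],[0,0,4,0,0.2],[0,0,4,0,0.2]]]'
```

```text
t: 8.75
eef_pos: [539.2, -285.2, 79.1]
tcp_rot: [-3.141, 0.001, 0.026]
ft_force: [-0.1, 0.2, -4.7]
opening: 0.417
grip_force: 29.8
t: 9.08
eef_pos: [539.3, -285.2, 75.4]
tcp_rot: [-3.141, 0.0, 0.026]
ft_force: [0.2, 0.1, -3.6]
opening: 0.416
grip_force: 29.8
```

```bash
python3 -m handwheel '[[[0,0,1,0,0.2],[0,0,2,0,0.2],[0,0,3,0,0.2],[0,0,3,0,0.2]]]'
python3 -m handwheel '[[[0,0,0.7,0,0.2],[0,0,1.4,0,0.2],[0,0,2,0,0.2],[0,0,2,0,0.2]]]'
```

```text
t: 9.42
eef_pos: [539.3, -285.3, 72.4]
tcp_rot: [-3.142, 0.0, 0.026]
ft_force: [-0.5, 0.5, -4.8]
opening: 0.42
grip_force: 29.8
t: 9.75
eef_pos: [539.4, -285.3, 70.5]
tcp_rot: [-3.142, 0.0, 0.026]
ft_force: [-0.2, -0.2, -4.3]
opening: 0.419
grip_force: 29.8
```

```bash
for i in 1 2 3; do python3 -m handwheel '[[[0,0,0.5,0,0.2],[0,0,1,0,0.2],[0,0,1,0,0.2]]]' | grep -E "eef|ft"; done
```

```text
eef_pos: [539.4, -285.3, 69.6]
ft_force: [-0.2, 0.1, -4.1]
eef_pos: [539.4, -285.3, 68.5]
ft_force: [0.1, 0.4, -4.6]
eef_pos: [539.4, -285.3, 67.5]
ft_force: [-0.2, 0.6, -4.6]
```

```bash
for i in 1 2 ; do python3 -m handwheel '[[[0,0,0.5,0,0.2],[0,0,1,0,0.2],[0,0,1,0,0.2]]]' | grep -E "eef|ft"; done
```

```text
eef_pos: [539.4, -285.3, 66.6]
ft_force: [-0.6, -0.9, -4.8]
eef_pos: [539.5, -285.3, 65.7]
ft_force: [-0.6, -0.0, -2.6]
```

```bash
python3 -m handwheel '[[[0,0,0.5,0,0.2],[0,0,0.5,0,0.2],[0,0,0.5,0,0.2]]]' | grep -E "eef|ft"
python3 -m handwheel '[[[0,0,0.4,0,0.2],[0,0,0.4,0,0.2],[0,0,0.4,0,0.2]]]' | grep -E "eef|ft"
```

```text
eef_pos: [539.5, -285.4, 65.3]
ft_force: [-1.2, 0.5, 0.3]
eef_pos: [539.5, -285.4, 64.8]
ft_force: [-0.6, 0.5, -0.1]
```

The pad now carries the weight, so I release.

```bash
python3 -m handwheel '[[[0,0,0,0,0.46],[0,0,0,0,0.5],[0,0,0,0,0.6],[0,0,0,0,0.7],[0,0,0,0,0.75]]]'
python3 -m handwheel '[[[0,0,0,0,0.75],[0,0,-20,0,0.75],[0,0,-55,0,0.8],[0,0,-90,0,0.9],[0,0,-90,0,1]]]'
python3 - <<'E'
from h import *
go(483.5,65.5,155,.03)
p,d=read_camera("side");c=cam("side");P=cloud(c,d)
q=P[(d>0)&(P[:,:,2]>50)&(P[:,:,2]<110)&(np.abs(P[:,:,0]-538)<27)&(np.abs(P[:,:,1]+290)<27)]
print("can top",np.percentile(q[:,2],[50,95]),q.min(0),q.max(0))
E
```

```text
t: 11.92
eef_pos: [539.5, -285.3, 64.8]
tcp_rot: [3.141, -0.0, 0.026]
ft_force: [-0.1, -1.0, 0.5]
opening: 0.654
grip_force: 0.0
t: 12.33
eef_pos: [541.5, -286.6, 161.0]
tcp_rot: [3.136, -0.007, 0.026]
ft_force: [0.5, -0.3, 0.7]
opening: 0.886
grip_force: 0.0
t 12.33 at [ 541.5 -286.6  161. ] yaw 0.026 -> d [ -48.9 -353.5    3.7] turn -0.004 F [ 0.5  -0.25  0.7 ]
can top [88.58562945 97.72915878] [ 517.61776451 -307.80873629   50.08088985] [ 556.1584712  -271.96228044   99.0527554 ]
```

```bash
python3 -m handwheel '[[[-5,-35,0,0,1],[-10,-70,0,0,1],[-15,-105,0,0,1],[-20,-140,0,0,1],[-25,-175,0,0,1]]]' |head -2
python3 -m handwheel '[[[-5,-35,0,0,1],[-10,-70,0,0,1],[-15,-105,0,0,1],[-20,-140,0,0,1],[-24,-177,0,0,1]]]' |head -2
python3 -m handwheel '[[[0,0,0,0,1],[0,0,0,0,1],[0,0,0,0,1]]]'
python3 - <<'E'
from h import *
c=cam("wrist");s=state();p,d=read_camera("wrist");cap2(p,c);P=cloud(c,d)
q=P[(np.abs(P[:,:,2]-80)<4)&(np.hypot(P[:,:,0]-483,P[:,:,1]-65)<30)];print("cap box",q.min(0),q.max(0));holes(p,d,c,"blue")
go(483.5,65.5,49,.03)
E
```

```text
t: 12.8
eef_pos: [508.9, -109.5, 153.8]
t: 13.22
eef_pos: [480.3, 66.7, 154.0]
t: 13.47
eef_pos: [481.3, 65.1, 154.2]
tcp_rot: [3.141, 0.001, 0.027]
ft_force: [0.4, 0.5, -0.2]
opening: 1.0
grip_force: 0.0
cap px 450.1 244.3 ray [ 439.4 -125.5   80. ] world ellipse [ 439.4 -125.5] [ 11.4 137.3]
cap px 58.0 244.3 ray [429.4 253.2  80. ] world ellipse [429.4 253.2] [ 11.5 138.4]
cap px 165.9 237.7 ray [439.2 148.6  80. ] world ellipse [438.9 148.7] [26.6 47.1]
cap px 341.3 237.5 ray [443.8 -19.7  80. ] world ellipse [443.6 -19.8] [26.8 47. ]
cap px 253.9 194.9 ray [484.3  65.3  80. ] world ellipse [483.9  65.3] [36.5 39.2]
cap px 62.5 189.3 ray [484.9 240.1  80. ] world ellipse [484.6 240.1] [34.4 35.3]
cap px 25.5 118.8 ray [546.7 261.5  80. ] world ellipse [546.4 261.5] [34.8 35.7]
cap px 83.7 131.4 ray [537.5 213.4  80. ] world ellipse [529.7 210.8] [ 20.8 176.5]
cap box [463.52136358  45.68638094  76.28427574] [502.35152611  84.51174285  83.34584241]
blue hole 476.2 263.3 dia 36.1 43.1 pad z 30.3
blue hole 545.6 288.3 dia 38.9 42.4 pad z 21.5
t 13.52 at [481.4  64.6 154.3] yaw 0.025 -> d [  2.2  -0.9 105.3] turn -0.005 F [-0.36 -0.93  0.27]
```

```bash
python3 -m handwheel '[[[2,0,27,0,1],[2,0,55,0,0.9],[2,0,82,0,0.8],[2,0,100,0,0.75],[2,0,105,0,0.7]]]'
python3 -m handwheel '[[[0,0,0,0,0.6],[0,0,0,0,0.2],[0,0,0,0,0.2],[0,0,0,0,0.2],[0,0,0,0,0.2]]]'
python3 -m handwheel '[[[0,0,0,0,0.2],[0,0,0,0,0.2],[0,0,0,0,0.2],[0,0,0,0,0.2],[0,0,0,0,0.2]]]'
```

```text
t: 13.93
eef_pos: [482.4, 63.9, 47.1]
tcp_rot: [3.142, 0.004, 0.024]
ft_force: [-0.1, -0.7, -0.3]
opening: 0.778
grip_force: 0.0
t: 14.35
eef_pos: [483.8, 65.3, 50.6]
tcp_rot: [3.141, -0.002, 0.026]
ft_force: [-0.3, -1.4, 1.1]
opening: 0.422
grip_force: 0.7
t: 14.77
eef_pos: [483.8, 65.3, 50.5]
tcp_rot: [3.141, -0.002, 0.026]
ft_force: [-0.1, -1.6, 8.0]
opening: 0.42
grip_force: 30.0
```

```bash
python3 -m handwheel '[[[0,0,-10,0,0.2],[0,0,-25,0,0.2],[0,0,-42,0,0.2],[0,0,-58,0,0.2],[0,0,-64,0,0.2]]]'
for i in 1 2 3 4 5 6 7; do python3 -m handwheel '[[[0,0,0,0,0.2]]]'; done | grep -E "ft|eef|grip"
```

```text
t: 15.18
eef_pos: [483.9, 65.5, 116.1]
tcp_rot: [3.141, -0.003, 0.026]
ft_force: [0.3, 0.4, -0.9]
opening: 0.411
grip_force: 30.0
eef_pos: [483.9, 65.5, 115.3]
ft_force: [0.3, 0.8, -0.6]
grip_force: 30.0
eef_pos: [483.3, 65.4, 113.8]
ft_force: [-0.4, 0.9, -1.5]
grip_force: 30.0
eef_pos: [482.9, 65.4, 113.1]
ft_force: [0.3, -0.2, -0.6]
grip_force: 30.0
eef_pos: [483.0, 65.4, 112.9]
ft_force: [-0.3, 1.3, -0.5]
grip_force: 30.0
eef_pos: [483.0, 65.3, 113.0]
ft_force: [-0.1, -0.0, -0.6]
grip_force: 30.0
eef_pos: [483.2, 65.3, 113.2]
ft_force: [0.0, -1.6, -0.6]
grip_force: 30.0
eef_pos: [483.2, 65.4, 113.3]
ft_force: [-0.2, 0.4, -0.6]
grip_force: 30.0
```

The can weighs about 0.7 N, near 84 g, so it is light and goes in the blue rack. I'll get the blue pockets from all the views.

```bash
python3 - <<'E'
from h import *
for n in("scene","side"):
    z=np.load(n+"0.npz");print(n);holes(z["p"],z["d"],cam(n),"blue");holes(z["p"],z["d"],cam(n),"red")
c=cam("wrist");p,d=read_camera("wrist");np.savez("w7.npz",p=p,d=d,o=c[3],R=c[4]);holes(p,d,c,"blue")
for r in range(217,233,3):
    row=p[r,205:305].max(1).astype(int); x=np.where(row<75)[0]
    s=[k for k in np.split(x,np.where(np.diff(x)>1)[0]+1) if len(k) and k[0]<=48<=k[-1]]
    if s: k=s[0]+205; print(r,k[0],k[-1],onplane(c,((k[0]+k[-1])/2,r),143).round(1))
go(545,288.5,113.3,.326);go(474,264,113.3,.326)
E
```

```text
scene
blue hole 545.0 290.2 dia 42.6 43.7 pad z 17.9
blue hole 474.4 265.7 dia 42.9 43.9 pad z 28.0
side
red hole 463.0 -288.4 dia 42.9 43.6 pad z 20.6
red hole 537.7 -286.7 dia 43.1 43.4 pad z 22.6
blue hole 477.0 263.1 dia 34.5 43.4 pad z 30.4
217 245 263 [504.8  66.1 143. ]
220 236 270 [503.1  66.6 143. ]
223 232 275 [501.3  66.2 143. ]
226 230 277 [499.6  66.2 143. ]
229 227 280 [497.8  66.2 143. ]
232 225 301 [496.1  60.9 143. ]
t 15.82 at [483.3  65.4 113.4] yaw 0.026 -> d [ 6.740e+01 -2.215e+02  1.000e-01] turn -0.3 F [-0.17 -0.05 -1.71]
t 15.82 at [483.3  65.4 113.4] yaw 0.026 -> d [-4.200e+00 -1.988e+02  1.000e-01] turn -0.3 F [-0.17 -0.05 -1.71]
```

```bash
python3 -m handwheel '[[[5,-15,0,0,0.2],[13,-43,0,0,0.2],[21,-70,0,0,0.2],[29,-96,0,0,0.2],[37,-122,0,0,0.2]]]' |head -2
python3 -m handwheel '[[[8,-28,0,-0.1,0.2],[16,-55,0,-0.2,0.2],[24,-80,0,-0.25,0.2],[30,-99,0,-0.3,0.2],[30,-99,0,-0.3,0.2]]]' |head -2
python3 -m handwheel '[[[0,0,0,0,0.2],[0,0,0,0,0.2],[0,0,0,0,0.2]]]'
python3 - <<'E'
from h import *
from scipy.optimize import least_squares
go(545.3,288.2,95,.326)
c=cam("wrist");p,d=read_camera("wrist");np.savez("w8.npz",p=p,d=d,o=c[3],R=c[4]);s=state()["eef_pos"]
for n in("scene","side"):
    p,d=read_camera(n);c=cam(n);P=cloud(c,d);np.savez(n+"8.npz",p=p,d=d)
    q=P[(d>0)&(P[:,:,2]>68)&(P[:,:,2]<86)&(np.hypot(P[:,:,0]-s[0],P[:,:,1]-s[1])<26)][:,:2]
    print(n,len(q),"can axis",least_squares(lambda v:np.hypot(*(q-v).T)-20,s[:2],loss="soft_l1").x.round(1));holes(p,d,c,"blue")
    if n=="scene":cv2.imwrite("pics/scene8.png",cv2.resize(p[220:340,290:440,::-1],None,fx=4,fy=4,interpolation=2))
E
```

```text
t: 16.23
eef_pos: [517.4, 189.6, 113.6]
t: 16.65
eef_pos: [545.2, 291.1, 113.3]
t: 16.9
eef_pos: [544.4, 287.1, 113.6]
tcp_rot: [3.141, 0.001, 0.324]
ft_force: [0.1, -0.2, -0.6]
opening: 0.42
grip_force: 30.0
t 16.90 at [544.4 287.1 113.6] yaw 0.324 -> d [ 1.3 -0.8 18.6] turn -0.002 F [ 0.14 -0.16 -0.63]
scene 95 can axis [541.6 287.4]
side 109 can axis [542.5 287.1]
```

View pics/scene8.png

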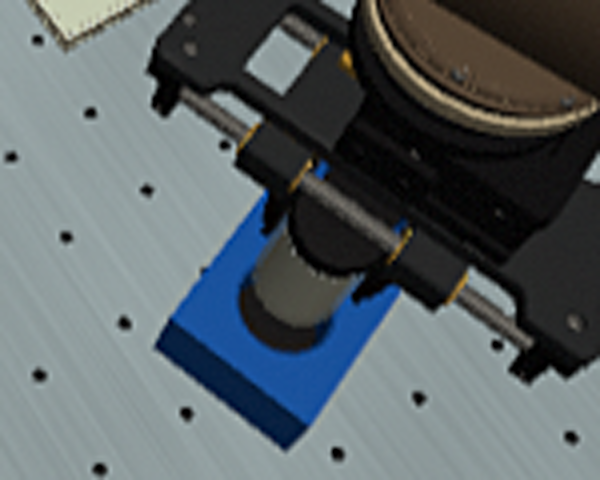

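The scene crop shows the can at (300,280) hanging over the pocket, with the rim's near edge at (290,352) and its left edge at (240,300). It needs about 2 mm along +x. I'll lower to just above the rim and compare there, where parallax is small.

```bash
python3 -m handwheel '[[[2,-0.5,6,0,0.2],[2,-0.5,12,0,0.2],[2,-0.5,16,0,0.2],[2,-0.5,16,0,0.2],[2,-0.5,16,0,0.2]]]'
python3 - <<'E'
from h import *
from scipy.optimize import least_squares
go(546.3,288.2,93,.326)
s=state()["eef_pos"]
for n in("scene","side"):
    p,d=read_camera(n);c=cam(n);P=cloud(c,d);np.savez(n+"9.npz",p=p,d=d)
    q=P[(d>0)&(P[:,:,2]>54)&(P[:,:,2]<75)&(np.hypot(P[:,:,0]-s[0],P[:,:,1]-s[1])<25)][:,:2]
    print(n,len(q),"can axis",least_squares(lambda v:np.hypot(*(q-v).T)-20,s[:2],loss="soft_l1").x.round(1))
    if n=="scene":cv2.imwrite("pics/scene9.png",cv2.resize(p[270:330,320:395,::-1],None,fx=8,fy=8,interpolation=2))
E
```

```text
t: 17.47
eef_pos: [546.2, 289.0, 97.1]
tcp_rot: [3.141, 0.001, 0.326]
ft_force: [0.2, 0.5, -0.6]
opening: 0.42
grip_force: 30.0
t 17.47 at [546.2 289.   97.1] yaw 0.326 -> d [-0.1  0.8  4.1] turn -0.0 F [ 0.21  0.52 -0.65]
scene 100 can axis [543.2 289.4]
side 131 can axis [544.4 289.2]
```

View pics/scene9.png

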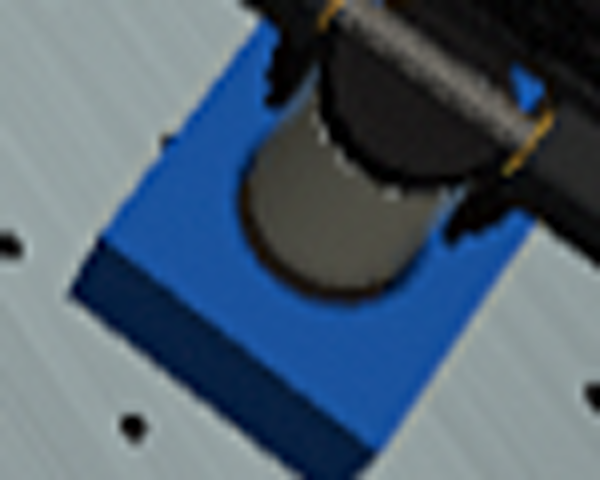

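The scene crop shows the can nearly filling the pocket mouth, with a thin dark gap at lower left (250,250). I'll fit the can's bottom edge at its own height and compare it with the hole.

```bash
python3 - <<'E'
from h import *
from scipy.optimize import least_squares
def bottom(n,k,zu,g):
    z=np.load(n+k+".npz");p=z["p"];c=cam(n);h=cv2.cvtColor(p,cv2.COLOR_RGB2HSV)
    P=cloud(c,z["d"]);m=((h[:,:,1]<90)&(h[:,:,2]>55)&(np.hypot(P[:,:,0]-g[0],P[:,:,1]-g[1])<30)&(P[:,:,2]>44)&(P[:,:,2]<112)).astype(np.uint8)
    N,L,S,_=cv2.connectedComponentsWithStats(m);i=1+S[1:,4].argmax();m=L==i
    E=[]
    for u in np.where(m.any(0))[0]:
        v=np.where(m[:,u])[0].max()+.5; E.append(onplane(c,(u,v),zu)[:2])
    E=np.array(E)[3:-3]; f=least_squares(lambda v:np.hypot(*(E-v).T)-20,g,loss="soft_l1");print(n,k,len(E),S[i].tolist(),f.x.round(1),"res",np.abs(f.fun).mean().round(2))
bottom("scene","9",50.6,[546,289]);bottom("scene","8",67.1,[544.4,287.1])
bottom("side","6",47.8,[539.4,-286.8]);bottom("side","9",50.6,[546,289]);bottom("side","5",65.6,[538.5,-283.1])
E
```

```text
scene 9 18 [352, 282, 24, 24, 295] [542.8 289.1] res 0.44
scene 8 17 [353, 280, 23, 21, 222] [541.4 286.5] res 0.33
side 6 21 [225, 332, 27, 12, 264] [ 537.3 -286.3] res 0.35
side 9 0 [234, 105, 2, 16, 25] [546. 289.] res nan
side 5 18 [226, 319, 24, 16, 312] [ 537.1 -282.7] res 0.4<stdin>:10: RuntimeWarning: Mean of empty slice.
  ret = ret.dtype.type(ret / rcount)
```

Chamfer-corrected, the hole is about +0.6 mm in x from the can. I'll make that nudge and feel my way down.

```bash
python3 -m handwheel '[[[0.6,0,1,0,0.2],[0.6,0,2,0,0.2],[0.6,0,3,0,0.2],[0.6,0,4,0,0.2],[0.6,0,4,0,0.2]]]'
python3 -m handwheel '[[[0,0,1,0,0.2],[0,0,2,0,0.2],[0,0,2,0,0.2]]]'
```

```text
t: 17.98
eef_pos: [546.8, 289.3, 93.5]
tcp_rot: [3.142, 0.0, 0.326]
ft_force: [-0.4, 0.0, -0.8]
opening: 0.42
grip_force: 30.0
t: 18.23
eef_pos: [546.9, 289.3, 91.5]
tcp_rot: [3.141, 0.0, 0.326]
ft_force: [0.1, -1.1, -1.0]
opening: 0.419
grip_force: 30.0
```

```bash
python3 -m handwheel '[[[0,0,1,0,0.2],[0,0,1,0,0.2]]]'
```

```text
t: 18.4
eef_pos: [546.9, 289.3, 90.5]
tcp_rot: [3.141, 0.0, 0.326]
ft_force: [0.7, 0.3, -2.1]
opening: 0.414
grip_force: 30.0
```

```bash
python3 -m handwheel '[[[0,0,1,0,0.2],[0,0,2,0,0.2],[0,0,2,0,0.2]]]' | grep -E "eef|ft"
python3 -m handwheel '[[[0,0,1,0,0.2],[0,0,2,0,0.2],[0,0,2,0,0.2]]]' | grep -E "eef|ft"
```

```text
eef_pos: [546.9, 289.3, 88.5]
ft_force: [0.0, -0.1, -1.2]
eef_pos: [546.8, 289.3, 86.4]
ft_force: [0.4, 0.5, -1.1]
```

It is in the pocket.

```bash
python3 -m handwheel '[[[0,0,1.5,0,0.2],[0,0,3,0,0.2],[0,0,4.5,0,0.2],[0,0,6,0,0.2],[0,0,6,0,0.2]]]' | grep -E "eef|ft"
python3 -m handwheel '[[[0,0,1.5,0,0.2],[0,0,3,0,0.2],[0,0,4,0,0.2],[0,0,4,0,0.2]]]' | grep -E "eef|ft"
python3 -m handwheel '[[[0,0,1,0,0.2],[0,0,2,0,0.2],[0,0,2,0,0.2]]]' | grep -E "eef|ft"
```

```text
eef_pos: [546.8, 289.3, 80.3]
ft_force: [0.9, 0.9, -1.2]
eef_pos: [546.8, 289.3, 76.4]
ft_force: [-0.1, -0.3, -1.6]
eef_pos: [546.9, 289.3, 74.5]
ft_force: [-0.4, 0.4, -1.3]
```

```bash
for i in 1 2 3; do python3 -m handwheel '[[[0,0,0.5,0,0.2],[0,0,1,0,0.2],[0,0,1,0,0.2]]]' | grep -E "eef|ft"; done
```

```text
eef_pos: [546.9, 289.3, 73.6]
ft_force: [-0.5, -0.1, -1.8]
eef_pos: [546.9, 289.3, 72.6]
ft_force: [0.0, 0.5, -1.0]
eef_pos: [546.9, 289.3, 71.6]
ft_force: [-0.1, -0.6, -0.6]
```

```bash
for i in 1 2 3; do python3 -m handwheel '[[[0,0,0.5,0,0.2],[0,0,1,0,0.2],[0,0,1,0,0.2]]]' | grep -E "eef|ft"; done
```

```text
eef_pos: [546.9, 289.3, 70.6]
ft_force: [-0.1, 0.2, -0.9]
eef_pos: [546.9, 289.3, 69.6]
ft_force: [-0.6, 0.6, -1.0]
eef_pos: [546.9, 289.3, 68.6]
ft_force: [0.2, -0.5, -0.9]
```

```bash
for i in 1 2; do python3 -m handwheel '[[[0,0,0.5,0,0.2],[0,0,1,0,0.2],[0,0,1,0,0.2]]]' | grep -E "eef|ft"; done
```

```text
eef_pos: [546.9, 289.3, 67.6]
ft_force: [-0.4, -0.4, -0.5]
eef_pos: [546.9, 289.3, 66.6]
ft_force: [-0.3, 0.4, -0.4]
```

```bash
for i in 1 2; do python3 -m handwheel '[[[0,0,0.5,0,0.2],[0,0,0.5,0,0.2]]]' | grep -E "eef|ft"; done
```

```text
eef_pos: [546.9, 289.3, 66.1]
ft_force: [0.5, -0.5, -1.3]
eef_pos: [546.9, 289.3, 65.6]
ft_force: [-0.0, -0.2, 0.3]
```

```bash
python3 -m handwheel '[[[0,0,0,0,0.2],[0,0,0,0,0.2]]]' | grep -E "eef|ft"
python3 -m handwheel '[[[0,0,0.5,0,0.2],[0,0,0.5,0,0.2]]]' | grep -E "eef|ft"
```

```text
eef_pos: [546.9, 289.3, 65.7]
ft_force: [-0.7, 0.7, -0.3]
eef_pos: [546.9, 289.3, 65.2]
ft_force: [0.5, -0.1, 1.0]
```

```bash
python3 -m handwheel '[[[0,0,0.4,0,0.2],[0,0,0.4,0,0.2]]]' | grep -E "eef|ft"
python3 -m handwheel '[[[0,0,0,0,0.2]]]' | grep -E "eef|ft"
```

```text
eef_pos: [547.0, 289.3, 64.9]
ft_force: [-0.6, 0.5, 1.9]
eef_pos: [547.0, 289.4, 64.9]
ft_force: [-0.5, -0.5, 1.7]
```

The can is firmly on the pad. I'll back off 0.5 mm, release and withdraw.

```bash
python3 -m handwheel '[[[0,0,-0.5,0,0.2],[0,0,-0.5,0,0.46],[0,0,-0.5,0,0.5],[0,0,-0.5,0,0.6],[0,0,-0.5,0,0.75]]]'
python3 -m handwheel '[[[0,0,0,0,0.75],[0,0,0,0,0.75],[0,0,-15,0,0.75],[0,0,-45,0,0.75],[0,0,-80,0,0.75]]]'
python3 -m handwheel '[[[0,40,-20,0,0.75],[0,80,-40,0,0.75],[0,120,-40,0,0.75],[0,160,-40,0,0.75],[0,160,-40,0,0.75]]]'
python3 - <<'E'
from h import *
for n in("scene","side"):
    p,d=read_camera(n);c=cam(n);P=cloud(c,d)
    for x,y in((539,-285.5),(545,289)):
        q=P[(d>0)&(P[:,:,2]>52)&(P[:,:,2]<110)&(np.hypot(P[:,:,0]-x,P[:,:,1]-y)<27)]
        zt=np.percentile(q[:,2],97);t=q[q[:,2]>zt-4];print(n,len(q),"top",zt.round(1),((t.min(0)+t.max(0))/2)[:2].round(1),np.ptp(t,axis=0)[:2].round(1))
    cv2.imwrite(f"pics/{n}E.png",p[:,:,::-1])
E
```

```text
t: 23.23
eef_pos: [546.9, 289.3, 65.2]
tcp_rot: [3.142, 0.0, 0.326]
ft_force: [0.9, -0.4, 0.0]
opening: 0.589
grip_force: 0.0
t: 23.65
eef_pos: [546.1, 288.9, 144.6]
tcp_rot: [3.141, 0.004, 0.326]
ft_force: [-0.1, 0.8, -0.1]
opening: 0.75
grip_force: 0.0
t: 24.07
eef_pos: [600.1, 132.2, 185.9]
tcp_rot: [3.14, -0.001, 0.322]
ft_force: [-0.2, -0.4, 0.7]
opening: 0.75
grip_force: 0.0
scene 344 top 96.3 [ 537.  -284.8] [37.8 41.4]
scene 597 top 95.4 [544.7 290.1] [39.4 39.6]
side 1016 top 98.2 [ 537.3 -287.9] [37.5 39.5]
side 378 top 96.7 [544.9 288.8] [37.9 40.5]
```

View pics/sceneE.png

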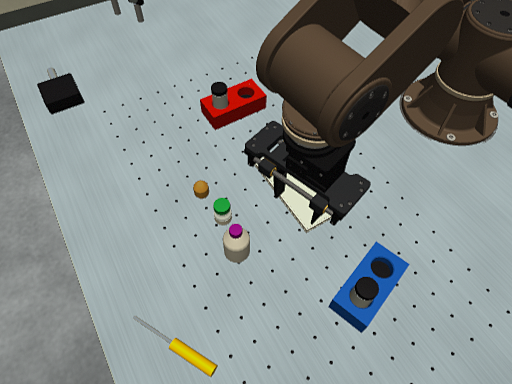

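The final view shows both cans upright in their pockets, one in the red rack at (219,95) and one in the blue at (364,292). The bystanders have not moved, and the robot is clear.

```bash
python3 -m handwheel '[[[0,0,0,0,0.75],[0,0,0,0,0.75],[0,0,0,0,0.75]]]' | tail -3; python3 -c "
from cell import *
print(job_done())"
```

```text
ft_force: [0.4, 0.2, -0.9]
opening: 0.747
grip_force: 0.0
the job is handed in; nothing more can be done
None
```

The job is handed in, with no verdict shown: the heavy can (about 455 g) stands in the red rack and the light one (about 80 g) in the blue, both upright on their stops after one brief rim touch of about 10 N by the heavy can, and the bottle, jar and objective were not disturbed.

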